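# Draw the drying tray with the pull hook

### The job

Take the pull hook by its metal bar, draw it out of its wooden sleeve, stand it on the dresser top and let go. Then take it again by its wooden handle, lower its prong into the hole in the tongue of the drying cabinet's slide tray and pull the tray out all the way to its stop, without touching the tray with the gripper. Finally stand the hook back on the bare dresser top, leave the tray out, and leave the vase, the cup and the pacifiers where they are.

Things in the scene. Friction and masses are not known exactly. Their poses are not given: they have to be found in the camera images.
- pull_hook: Hand hook, about 95 g, standing upright on its handle's flat underside. Origin: centre of that underside; x along the bar to the prong, z up. Steel bar 10 mm wide (y), z 32 to 40 mm, runs from the handle to x = 124; at x = 120 a prong, 8 mm thick, goes straight down to z = 3. At the start the handle is garaged in the sleeve, under its roof; only the bar beyond x = 45 is bare.
- hook_handle: The wooden handle block of the hook, fixed to it, same origin and axes: 70 mm long (x -35 to 35), 26 mm wide (y), 44 mm high (z 0 to 44).
- prong_tip (a point): Lower end of the prong: at (120, 0, 3) mm in the hook's frame.
- holder: Fixed wooden sleeve over the hook's handle: x -42 to 45 mm, 44 wide, 67 high; floor top at z = 14, side walls, back, roof; inside 32 wide, 47 high. Open only at x = +45; x points out of the mouth. Origin: centre of underside. The hook starts at (0, 0, 14) in it, same axes; the handle is clear of it once drawn 80 mm along +x.
- cabinet: Fixed white drying cabinet, 220 mm deep (x), 200 wide, 125 high; front faces its own -x; origin: centre of underside. Its front (x = -110) overhangs the shut tray; above z = 50 the overhang has a middle notch, 36 mm wide, x -110 to -50, open to front and above, in which the tray's tongue is seen. Below z = 50 the front is open.
- tray_hole (a point): Centre of the 24 x 24 mm square hole in the tray's tongue, on its upper face 36 mm above the dresser; moves with the tray, axes as the cabinet's. Tongue: flat, 6 mm thick, 64 wide, sticks out 40 mm from the tray to -x, 8 mm of it in front of the hole; 18 mm free below it. With the tray shut the hole is at x = -75, y = 0 in the cabinet's frame.
- slide_tray (a joint): How far the aluminium slide tray is out of the cabinet, m: 0 shut, 0.10 out at its stop; moves along the cabinet's -x. Needs about 2.5 N, stays where it is left. At the start it is 0 to 20 mm out.
- vase: Empty white ceramic vase, 115 mm high, up to 70 mm across; origin at the centre of its foot. Bystander.
- cup: Polished steel cup, 85 mm high, 72 mm across; origin at the centre of its foot. Bystander.
- oval_tray: Fixed oval wooden tray, 142 mm (x) by 232 mm (y), rim 17 mm high; origin at the centre of its underside. Bystander.
- pacifier0: Pacifier standing teat up on the oval tray, 42 mm across, 39 mm high; origin under it. Bystander.
- pacifier1: A second pacifier like it on the oval tray. Bystander.

How it is judged:
On the way, in this order (a step that is already met when the one before it is completed fails the run):
1. the hook stands on the dresser top, out of its sleeve, and is let go (height (world z) of pull_hook below 0.006 m and angle between pull_hook's own z axis and vertical below 0.1 rad and contact force between the fingers and pull_hook below 0.1 N and linear speed of pull_hook below 0.02 m/s), for 0.2 s.
2. it is lifted by its wooden handle (height (world z) of pull_hook above 0.01 m and contact force between the fingers and hook_handle above 1 N), for 0.1 s.
3. held by the handle, its prong is in the tongue's hole with the tray still in (less than 45 mm out) (contact force between the fingers and hook_handle above 1 N and value of joint slide_tray below 0.045 m and horizontal distance between prong_tip and tray_hole below 0.016 m and z of prong_tip in the frame of tray_hole below -0.002 m), for 0.1 s.
4. the tray is pulled out at least 85 mm with the prong still in the hole (contact force between the fingers and hook_handle above 1 N and value of joint slide_tray above 0.085 m and horizontal distance between prong_tip and tray_hole below 0.016 m and z of prong_tip in the frame of tray_hole below -0.001 m), for 0.05 s.
At the end, for the whole second after the job is handed in: The tray is at least 85 mm out (stop at 100 mm), the hook stands upright (within 0.1 rad) and still on the bare dresser top, its underside less than 6 mm above it, its prong more than 30 mm from the hole (value of joint slide_tray above 0.085 m and height (world z) of pull_hook below 0.006 m and angle between pull_hook's own z axis and vertical below 0.1 rad and linear speed of pull_hook below 0.02 m/s and horizontal distance between prong_tip and tray_hole above 0.03 m); the robot touches nothing.
It fails at once if the gripper or arm touches the slide tray (over 1 N) (contact force between any of the fingers, the arm and slide_tray above 1 N).
It fails at once if the vase, the cup or a pacifier is moved over 25 mm (distance of any of vase, cup, pacifier0, pacifier1 from where it was at the start of the episode above 0.025 m).
It also fails if it takes over 61 s, if anything falls off the work surface, if the arm or the gripper's body presses on something with over 40 N, if the wrist force passes 120 N, or if a joint passes its speed limit or range.

### The arm

A 7-joint arm with a two-finger parallel gripper is mounted at the origin on the work surface. World frame = base frame: x ahead of the robot, y to its left, z up, the work surface at z = 0. Lengths are in m, angles in rad, forces in N, time in s.
With the tool pointing down it reaches from about 0.4 to 0.9 m from the base axis. Payload 5.5 kg.
Tool frame: the origin (TCP) lies at the centre of the arm's flange, where the gripper is bolted on; the fingertips stand manip.nose_length ahead of it and the grasp point (between the pads) lies 155 mm ahead of it (manip.nose_length is the distance from the TCP to the fingertips, in m); z points along the fingers, y is the direction in which the jaws open and shut (so a half turn about z gives the same grasp; the last joint's range is limited). The gripper opens to 85 mm and grips with 20 to 120 N. Pads are 22 mm wide; open, the fingers measure 114 mm over their backs; the gripper's body (76 mm by 85 mm) begins 54 mm behind the grasp point. The pads swing forward as they close: fully open they stand 13 mm farther back than shut.
Start: joints at [1.45, 0.501, -0.427, 1.55, 0.221, 1.138, -0.21], TCP at [0.243, -0.603, 0.405] pointing down, gripper open.
Joint ranges: [-2.88, 2.88], [-0.31, 2.03], [-1.54, 1.56], [0.2, 2.42], [-1.41, 4.55], [0.19, 2.02], [-2.57, 2.57]. Speed limits (rad/s): [2.57, 2.57, 3.14, 3.14, 3.14, 3.14, 3.14].

### API

Orientations are given as [roll, pitch, yaw] about the fixed x, y, z axes, in that order (R = Rz(yaw) Ry(pitch) Rx(roll)).
In Python, from workcell import manip, vision, close_job, finder gives the robot as it stands. The module is installed in compiled form; this text tells all that it offers.
- The arm moves only by the shell command python3 -m jog 'ROWS' [OPENING]. ROWS is JSON, a list of rows, each a list of 4 numbers: the shift along the world's x, y, z in cm, then the turn about the world's z in rad. In form: [[x, y, z, spin], ...]. A call has 1 to 5 rows; each row shifts and turns the commanded pose from where the row before left it; what a row does not reach is not made up. A row lasts 1/10 s, in which the tool goes at most 50 mm and 8.59 degrees, less where a joint would pass 70% of its speed; a pose out of reach is approached as far as the arm can. A call is refused whole if a number of a shift passes 5 or a number of a turn 0.15, either way. A call with a gripper value outside its range is refused whole. OPENING is the finger opening in cm, from 0 to 8.54, set as the call begins (- or left out, the last holds). The fingers move at their own pace and stop on an object; the grip force is fixed at half the most. Time passes only in rows, so rows that do not move let the fingers close. It gives the time, the measured TCP pose, the force and the opening at its end, in the units of the state.
- manip.sense(): the state, without advancing time (a new reading comes with each control period).
- vision.snapshot(name): name is "side" or "top" or "wrist"; returns a dict with "frame" (384x512x3 uint8, red, green, blue), "intrinsics" (3x3 intrinsics, pixels), "dist" ([k1, k2, p1, p2, k3] as OpenCV has them; the pictures are not rectified), "extrinsics" (4x4, takes a point from camera to world coordinates); the wrist camera has in their place "tool_from_camera" (4x4, takes a point from camera to tool coordinates, whose origin is the TCP and whose axes are the flange's). Camera axes: x right, y down, z forward; pixel columns grow to the right and rows downward; lengths in m; the calibration is good to about 2 mm. A picture is of the moment at which its call begins: read the wrist's pose just before it. There is no depth.
- close_job(): hands the job in, once; it reports no verdict.
Trained networks look in a picture, given as the dict that the camera call returned (one of the last four; its "shot" number tells which), for a name from the list of things; names that differ only in an ending like _2 or _b are one class to them, and where a whole thing is asked for, a point or a joint stands for the part that bears it (a point fixed in the world has none). Each returns a list of dicts, best first, with "p" (0 to 1); they miss things now and then, are a little off and sometimes report something else, mostly with a low value. They report only what shows in the picture. A call takes as long as a camera call.
- finder.boxes_of(picture, target): "bbox" ([left, top, width, height] in pixels, round what is visible of it).
- finder.regions_of(picture, target): "pixels" (384x512 bool, what is visible of it) and "bbox" ([left, top, width, height] in pixels, round what is visible of it).
- finder.pinpoint(picture, target): "centre" ([column, row] in pixels: a listed point, or the origin of a listed thing).
The state is a dict: "clock": time; "joints": joint angles; "joint_vel": joint speeds; "tau": joint torques, N m; "ee_pos": TCP position; "ee_rot": TCP orientation; "ft_force": force on the tool from outside, world axes, zero at the start; "ft_torque": the same for the moment, N m; "grip_width": finger opening in m.
Only numpy, scipy, OpenCV 4.12 (cv2) and the standard library are available. Lean on these libraries where they do the work, as an engineer would, in place of code of your own. Each camera call takes 0.05 s, during which the arm holds its last target.

## Working session

There is one attempt and no reset: what is moved stays moved. The work goes in short steps, Python scripts to look and compute and a shell command to move; the robot and the scene stay as the last step left them, time stands still between calls to the robot, and variables do not carry over. Pictures are saved under pics/ and viewed, and the job is handed in when it is done.

```bash
mkdir -p pics; ls; cat > h.py <<'E'
import numpy as np, cv2
from scipy.spatial.transform import Rotation as Ro
from workcell import manip, vision, close_job, finder
def snap(name,fn=None):
    s=manip.sense(); p=vision.snapshot(name)
    if 'extrinsics' in p: T=np.array(p['extrinsics'])
    else:
        W=np.eye(4);W[:3,:3]=Ro.from_euler('xyz',s['ee_rot']).as_matrix();W[:3,3]=s['ee_pos'];T=W@np.array(p['tool_from_camera'])
    p['T']=T
    if fn: cv2.imwrite('pics/'+fn,p['frame'][:,:,::-1])
    return p
def ray(p,uv):
    u=cv2.undistortPoints(np.array([[uv]],float),np.array(p['intrinsics'],float),np.array(p['dist'],float))[0,0]
    d=p['T'][:3,:3]@np.array([u[0],u[1],1]);return p['T'][:3,3],d/np.linalg.norm(d)
def onz(p,uv,z):
    o,d=ray(p,uv);return o+d*(z-o[2])/d[2]
def tri(obs):
    A=np.zeros((3,3));b=np.zeros(3)
    for p,uv in obs:
        o,d=ray(p,uv);M=np.eye(3)-np.outer(d,d);A+=M;b+=M@o
    x=np.linalg.solve(A,b);res=[np.linalg.norm((np.eye(3)-np.outer(d,d))@(x-o)) for o,d in (ray(p,uv) for p,uv in obs)]
    return x,res
def proj(p,X):
    Ti=np.linalg.inv(p['T']);r,_=cv2.Rodrigues(Ti[:3,:3])
    return cv2.projectPoints(np.array(X,float).reshape(-1,1,3),r,Ti[:3,3],np.array(p['intrinsics'],float),np.array(p['dist'],float))[0][:,0]
E
python3 - <<'E'
from h import *
print(manip.sense(),manip.nose_length)
P={n:snap(n,n+'0.png') for n in('side','top','wrist')}
for n,p in P.items():
    print(n,p['T'].round(3).tolist())
    for t in ['pull_hook','hook_handle','prong_tip','holder','cabinet','tray_hole','vase','cup','oval_tray','pacifier0']:
        r=finder.pinpoint(p,t)
        print(n,t,[(np.round(a['centre'],1).tolist(),round(a['p'],2)) for a in r[:2]])
E
```

```text
pics
{'clock': 0.0, 'joints': array([ 1.4502189 ,  0.50187266, -0.42678185,  1.55147295,  0.22081456,
        1.13824356, -0.21032263]), 'joint_vel': array([ 5.26931148e-05, -9.28165533e-06,  3.78548071e-04,  1.19287155e-03,
        1.52493117e-03,  1.59100474e-03, -3.68076527e-04]), 'tau': array([ 5.51982976e-04, -5.69512475e+01, -5.81605732e+00, -2.80928171e+01,
        1.05640749e-02,  1.21572634e-02, -8.26177228e-06]), 'ee_pos': array([ 0.24318841, -0.60241225,  0.40363306]), 'ee_rot': array([-3.13965599e+00, -6.44455091e-05,  3.83812060e-01]), 'ft_force': array([-0.14220732, -0.05635098,  1.15776717]), 'ft_torque': array([ 0.03593941, -0.03844305,  0.01795154]), 'grip_width': 0.08514617318894316} 0.1734
side [[-0.678, -0.569, 0.465, 0.086], [-0.735, 0.512, -0.445, 0.557], [0.016, -0.644, -0.765, 0.95], [0.0, 0.0, 0.0, 1.0]]
side pull_hook [([383.0, 145.8], 0.59)]
side hook_handle [([386.2, 146.4], 0.45)]
side prong_tip [([355.9, 165.7], 0.67), ([220.6, 215.0], 0.21)]
side holder [([384.3, 150.0], 0.55), ([383.1, 145.5], 0.16)]
side cabinet [([204.3, 200.4], 0.87), ([307.3, 131.9
[... 345 characters left out ...]
pull_hook []
top hook_handle []
top prong_tip [([343.2, 214.4], 0.48)]
top holder [([384.9, 217.4], 0.63)]
top cabinet [([211.3, 145.9], 0.79)]
top tray_hole [([208.3, 175.2], 0.58), ([330.7, 156.6], 0.17)]
top vase [([129.3, 174.1], 0.66)]
top cup [([133.1, 234.8], 0.91)]
top oval_tray [([342.1, 149.2], 0.75), ([387.1, 217.4], 0.61)]
top pacifier0 [([329.8, 156.9], 0.61), ([353.8, 145.4], 0.49)]
wrist [[0.374, -0.881, -0.29, 0.317], [-0.928, -0.355, -0.116, -0.572], [-0.001, 0.312, -0.95, 0.373], [0.0, 0.0, 0.0, 1.0]]
wrist pull_hook []
wrist hook_handle []
wrist prong_tip []
wrist holder []
wrist cabinet []
wrist tray_hole []
wrist vase []
wrist cup []
wrist oval_tray []
wrist pacifier0 []
```

View pics/side0.png

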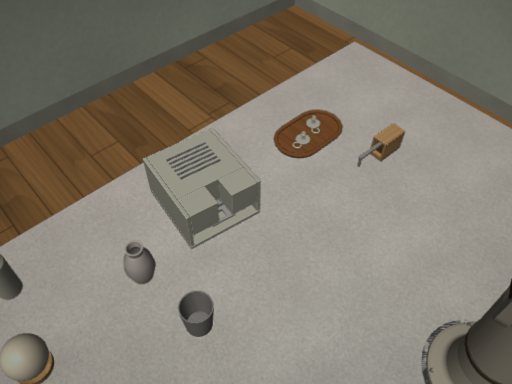

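View pics/top0.png

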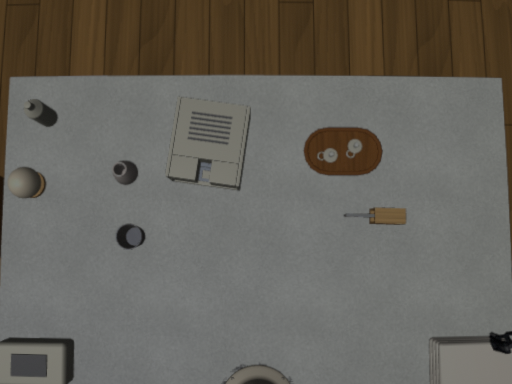

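View pics/wrist0.png

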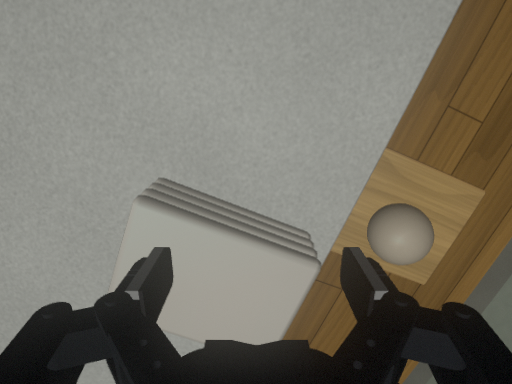

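```bash
python3 - <<'E'
from h import *
P={n:snap(n) for n in('side','top')}
print({k:P['top'][k] for k in('intrinsics','dist')})
s,t=P['side'],P['top']
for nm,a,b in [('prong',(355.9,165.7),(343.2,214.4)),('holder',(384.3,150),(384.9,217.4)),('hole',(218,213.8),(208.3,175.2)),('cab',(204.3,200.4),(211.3,145.9)),('oval',(310.8,135),(342.1,149.2))]:
    x,r=tri([(s,a),(t,b)]);print(nm,x.round(4),np.round(r,4))
print('top z0', onz(t,(129.3,174.1),0),onz(t,(133.1,234.8),0),onz(t,(329.8,156.9),.01),onz(t,(353.8,145.4),.01), onz(t,(384.9,217.4),0),onz(t,(343.2,214.4),.017),onz(t,(211.3,145.9),0),onz(t,(208.3,175.2),.036))
E
```

```text
{'intrinsics': array([[493.29452557,   0.        , 251.29857548],
       [  0.        , 493.29452557, 189.77151256],
       [  0.        ,   0.        ,   1.        ]]), 'dist': array([-0.07554351,  0.        ,  0.        ,  0.        ,  0.        ])}
prong [ 0.5321 -0.245   0.0157] [0.0011 0.0011]
holder [ 0.5244 -0.3704 -0.0016] [0.0016 0.0016]
hole [0.6462 0.1444 0.0296] [0.0051 0.0051]
cab [ 0.731   0.1333 -0.0035] [0.0032 0.0032]
oval [ 0.7185 -0.2541 -0.0046] [0.0072 0.0072]
top z0 [6.49427891e-01 3.74479315e-01 2.22044605e-16] [0.47278136 0.35942708 0.        ] [ 0.69892438 -0.21053819  0.01      ] [ 0.73316777 -0.28172937  0.01      ] [ 0.52299319 -0.37084619  0.        ] [ 0.53113117 -0.24535306  0.017     ] [0.73272394 0.13524092 0.        ] [0.64161073 0.14035341 0.036     ]
```

Side view: the sleeve is at about (385,145) with its bar pointing to (358,165). The cabinet notch is at (222,205), and the vase, cup and oval tray are all clear of the work. The top view agrees: sleeve at (388,216), prong at (345,215), notch at (205,172). The next move takes the wrist over the hook's bar.

```bash
python3 -m jog '[[3.2,3.3,-0.6,0.124],[3.2,3.3,-0.6,0.124],[3.2,3.3,-0.6,0.124],[3.2,3.3,-0.6,0.124],[3.2,3.3,-0.6,0.124]]'; python3 -m jog '[[3.2,3.3,-0.6,0.124],[3.2,3.3,-0.6,0.124],[3.2,3.3,-0.6,0.124],[3.2,3.3,-0.6,0.124],[0,0,0,0]]'
```

```text
clock: 2.25
ee_pos: [0.4044, -0.4363, 0.3748]
ee_rot: [3.141, 0.0, 1.009]
ft_force: [1.1, -0.7, -0.4]
grip_width: 0.0854
clock: 2.75
ee_pos: [0.5359, -0.298, 0.3508]
ee_rot: [3.138, -0.005, 1.514]
ft_force: [-0.3, 0.5, 0.4]
grip_width: 0.0854
```

```bash
cat > look.py <<'E'
from h import *
import sys
s=manip.sense();print(s['clock'],s['joints'].round(2),s['ee_pos'].round(4),s['ee_rot'].round(4),s['ft_force'].round(2),s['grip_width'])
p=snap('wrist',sys.argv[1])
import pickle
pickle.dump({k:p[k] for k in('frame','intrinsics','dist','T')},open(sys.argv[1]+'.pkl','wb'))
for t in sys.argv[2:]:
    r=finder.pinpoint(p,t); print(t,[(np.round(a['centre'],1).tolist(),round(a['p'],2)) for a in r[:2]])
E
python3 look.py w1.png pull_hook prong_tip holder
```

```text
2.75 [ 1.01  0.57 -0.74  1.69  0.42  1.05  0.07] [ 0.5359 -0.298   0.3508] [ 3.1382 -0.0052  1.5138] [-0.3   0.47  0.36] 0.0853970426270227
pull_hook []
prong_tip [([247.2, 130.5], 0.62)]
holder [([249.5, 230.9], 0.88)]
```

View pics/w1.png

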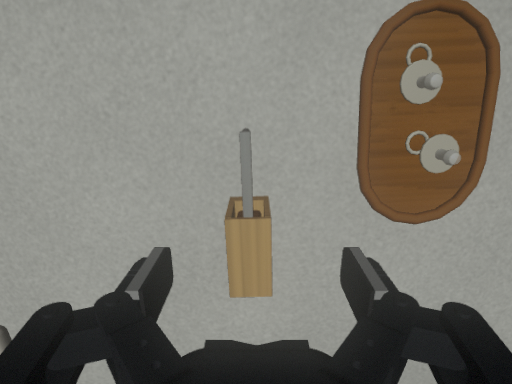

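The wrist view shows the bar from its tip at (246,130) to the sleeve mouth near (249,216), with the roof spanning rows 218 to 297.

```bash
python3 - <<'E'
from h import *
import pickle
p=pickle.load(open('w1.png.pkl','rb'))
for n,uv,z in [('tip',(245.5,131),.054),('bar mid',(246.8,170),.054),('bar root',(249,214),.054),('roofF L',(226,219),.067),('roofF R',(271,219),.067),('roofB L',(230,297),.067),('roofB R',(273,296),.067),('prongtip',(247.2,130.5),.017)]:
    print(n,onz(p,uv,z).round(4))
t=snap('top','t1.png');s=snap('side','s1.png')
for n,q in (('t',t),('s',s)):
    f=cv2.resize(q['frame'][100:280,300:430] if n=='t' else q['frame'][100:200,320:430],None,fx=5,fy=5,interpolation=cv2.INTER_CUBIC)
    cv2.imwrite(f'pics/{n}1c.png',f[:550,:,::-1])
    print(n,[ (np.round(a['centre'],1).tolist(),round(a['p'],2)) for a in finder.pinpoint(q,'prong_tip')[:2]])
print(tri([(p,(247.2,130.5)),(t,(343.2,214.4))]),tri([(p,(247.2,130.5)),(s,(355.9,165.7))]))
E
```

```text
tip [ 0.53   -0.2458  0.054 ]
bar mid [ 0.5287 -0.2815  0.054 ]
bar root [ 0.5279 -0.3255  0.054 ]
roofF L [ 0.5068 -0.324   0.067 ]
roofF R [ 0.5486 -0.3265  0.067 ]
roofB L [ 0.503  -0.4109  0.067 ]
roofB R [ 0.5471 -0.4123  0.067 ]
prongtip [ 0.5303 -0.2494  0.017 ]
t [([345.0, 211.8], 0.4), ([134.7, 234.7], 0.22)]
s [([353.2, 166.1], 0.45)]
(array([ 0.53083948, -0.25032768, -0.00280625]), [np.float64(0.001652096738264755), np.float64(0.001652096738264719)]) (array([ 0.53231266, -0.24828657,  0.01295274]), [np.float64(0.0026344342035320334), np.float64(0.0026344342035321214)])
```

View pics/s1c.png

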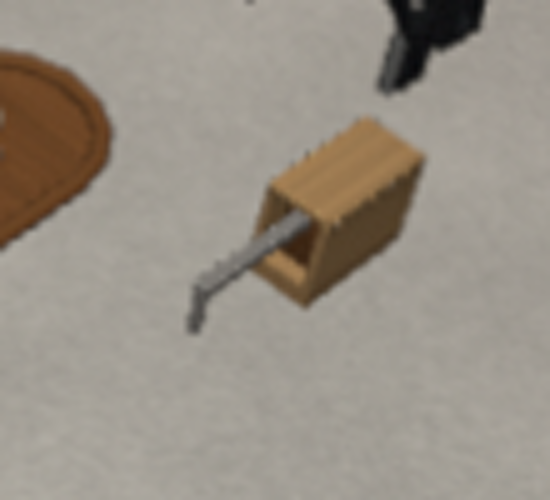

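```bash
python3 - <<'E'
from h import *
import pickle
p=pickle.load(open('w1.png.pkl','rb'));s=snap('side')
print(tri([(p,(245.5,131)),(s,(360,156.6))]),tri([(p,(247,131.5)),(s,(358.6,166))]))
E
python3 -m jog '[[-0.4,-0.2,-4,0.03],[-0.36,-0.2,-4,0],[0,0,0,0],[0,0,0,0]]'; python3 look.py w2.png prong_tip holder
```

```text
(array([ 0.52952742, -0.24618699,  0.05308797]), [np.float64(0.0004742127754223838), np.float64(0.0004742127754222959)]) (array([ 0.52930823, -0.25119217,  0.01264067]), [np.float64(0.0006534036190696264), np.float64(0.000653403619069702)])
clock: 3.6
ee_pos: [0.5236, -0.31, 0.2709]
ee_rot: [-3.141, -0.001, 1.529]
ft_force: [0.2, 0.5, 1.2]
grip_width: 0.0854
3.6 [ 0.99  0.65 -0.68  1.75  0.51  0.92  0.05] [ 0.5236 -0.31    0.2709] [-3.1407e+00 -1.0000e-03  1.5289e+00] [0.25 0.47 1.16] 0.08541745678137638
prong_tip [([261.5, 123.6], 0.88)]
holder [([259.4, 255.3], 0.64)]
```

View pics/w2.png

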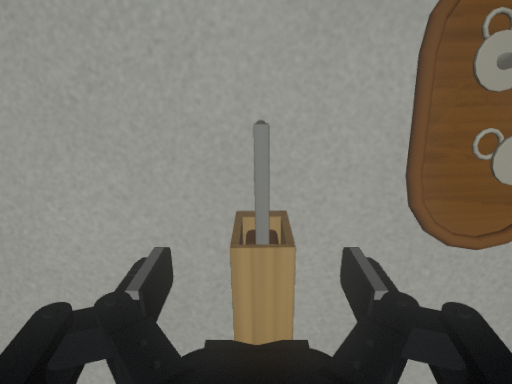

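Both views put the bar top at 53 mm. The new wrist view shows the bar from (261,122) to (263,243), slightly right of the jaw centre.

```bash
python3 - <<'E'
from h import *
import pickle
p=pickle.load(open('w2.png.pkl','rb'));q=pickle.load(open('w1.png.pkl','rb'))
for n,uv,z in [('tip',(261,122.5),.054),('bar mid',(262,180),.054),('bar root',(263,240),.054),('roofF L',(231,249),.067),('roofF R',(295,249),.067),('roofB L',(234,345),.067),('roofB R',(293,345),.067)]:
    print(n,onz(p,uv,z).round(4))
print(tri([(p,(261,122.5)),(q,(245.5,131))]))
E
```

```text
tip [ 0.5288 -0.2454  0.054 ]
bar mid [ 0.5281 -0.2823  0.054 ]
bar root [ 0.5272 -0.3261  0.054 ]
roofF L [ 0.5058 -0.3251  0.067 ]
roofF R [ 0.5481 -0.3269  0.067 ]
roofB L [ 0.5022 -0.407   0.067 ]
roofB R [ 0.5467 -0.4089  0.067 ]
(array([ 0.52917991, -0.24712311,  0.03817025]), [np.float64(0.0004131627140909295), np.float64(0.0004131627140909697)])
```

```bash
python3 -m jog '[[0.2,0.4,-2.3,0.02],[0.2,0.4,-2.3,0],[0,0,0,0],[0,0,0,0]]'
```

```text
clock: 4.15
ee_pos: [0.5285, -0.3017, 0.2261]
ee_rot: [3.14, 0.001, 1.55]
ft_force: [0.8, -0.1, 0.3]
grip_width: 0.0854
```

```bash
python3 -m jog '[[-0.05,0,-2.1,0],[0,0,0,0],[0,0,0,0]]' && python3 -m jog '[[0,0,0,0],[0,0,0,0],[0,0,0,0],[0,0,0,0],[0,0,0,0]]' 0; python3 look.py w3.png
```

```text
clock: 4.45
ee_pos: [0.5277, -0.3021, 0.2051]
ee_rot: [3.141, 0.001, 1.549]
ft_force: [-0.3, -0.3, -0.3]
grip_width: 0.0852
clock: 4.95
ee_pos: [0.5274, -0.3017, 0.2039]
ee_rot: [3.141, 0.0, 1.55]
ft_force: [-0.6, -0.1, -0.8]
grip_width: 0.0122
4.95 [ 0.94  0.74 -0.63  1.78  0.58  0.81 -0.  ] [ 0.5274 -0.3017  0.2039] [3.1415e+00 1.0000e-04 1.5498e+00] [-0.59 -0.07 -0.75] 0.012199233203664554
```

View pics/w3.png

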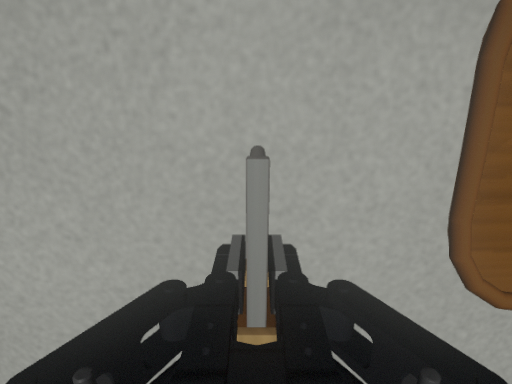

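The fingers straddle the bar (column 257) and are nearly closed on it, 12 mm open. I'll let them finish and then draw the hook out along +y.

```bash
python3 -m jog '[[0,0,0,0],[0,0,0,0],[0,0,0.1,0]]' && python3 -m jog '[[0.03,1.5,0,0],[0.03,1.5,0,0],[0.03,1.5,0,0],[0.03,1.5,0,0],[0.03,1.5,0,0]]'; python3 -m jog '[[0.03,1.5,0,0],[0.03,1.5,0,0],[0,0,0,0],[0,0,0,0]]'; python3 look.py w4.png prong_tip hook_handle; python3 -c "
from h import *
p=snap('side','s4.png');cv2.imwrite('pics/s4c.png',cv2.resize(p['frame'][80:220,280:460],None,fx=4,fy=4)[:,:,::-1])"
```

```text
clock: 5.3
ee_pos: [0.5272, -0.3017, 0.2045]
ee_rot: [-3.141, -0.0, 1.55]
ft_force: [0.3, 0.7, -0.3]
grip_width: 0.0087
clock: 5.8
ee_pos: [0.5289, -0.2246, 0.2048]
ee_rot: [3.142, -0.0, 1.551]
ft_force: [0.5, 0.2, -0.2]
grip_width: 0.0087
clock: 6.2
ee_pos: [0.5296, -0.1965, 0.2048]
ee_rot: [3.142, 0.001, 1.551]
ft_force: [0.4, -0.5, -1.4]
grip_width: 0.0086
6.2 [ 0.8   0.69 -0.64  1.89  0.58  0.76 -0.19] [ 0.5296 -0.1965  0.2048] [3.1416e+00 5.0000e-04 1.5508e+00] [ 0.36 -0.48 -1.42] 0.008638743640883557
prong_tip [([256.3, 152.6], 0.55)]
hook_handle [([259.1, 323.5], 0.59)]
```

View pics/w4.png

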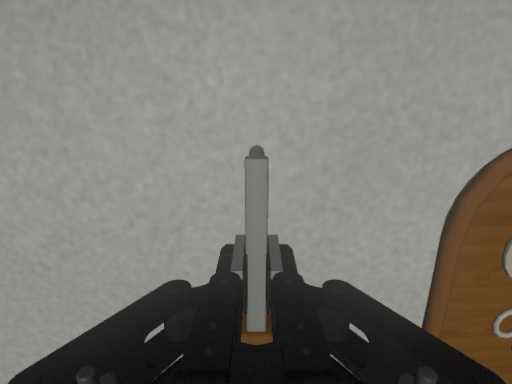

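View pics/s4c.png

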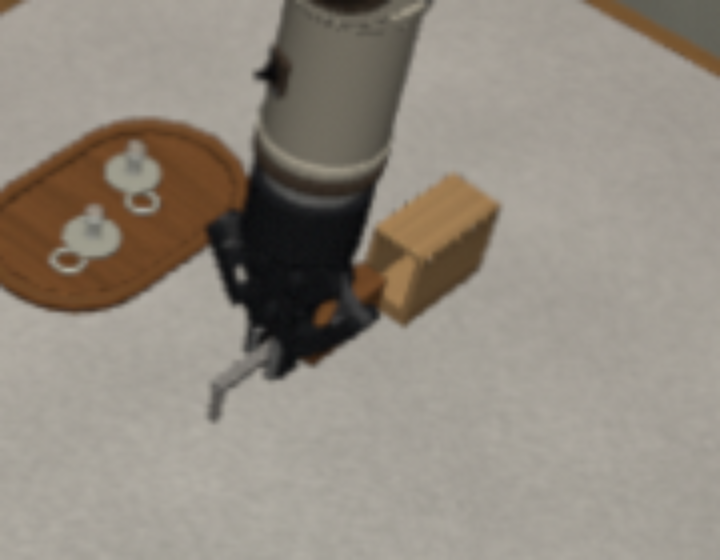

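The hook is clear of the sleeve and level, with bar, handle and prong all visible in front of the mouth in the side view. Next I carry it to open dresser, turning it to the cabinet's heading.

```bash
python3 -m jog '[[0,1.2,1.5,0],[0.17,1.2,1.5,-0.13],[0.17,1.2,0,-0.13],[0.17,1.2,0,-0.13],[0.17,1.2,0,-0.13]]'; python3 -m jog '[[0.17,1.2,0,-0.13],[0.17,1.2,0,-0.13],[0.17,1.2,0,-0.13],[0.17,1.2,0,-0.13],[0.17,1.2,0,-0.13]]';  python3 -m jog '[[0.17,1.2,0,-0.13],[0,0.5,0,-0.13],[0,0,0,-0.13],[0,0,0,-0.13],[0,0,0,0]]'; python3 look.py w5.png prong_tip hook_handle cabinet tray_hole; python3 -c "
from h import *
p=snap('side','s5.png');cv2.imwrite('pics/s5c.png',cv2.resize(p['frame'][100:260,150:400],None,fx=3,fy=3)[:,:,::-1])"
```

```text
clock: 6.9
ee_pos: [0.5365, -0.1355, 0.2361]
ee_rot: [3.14, -0.001, 1.024]
ft_force: [-0.1, -0.2, -0.5]
grip_width: 0.0085
clock: 7.4
ee_pos: [0.5449, -0.0753, 0.2359]
ee_rot: [-3.141, -0.001, 0.375]
ft_force: [-0.7, -0.2, -0.1]
grip_width: 0.0086
clock: 7.9
ee_pos: [0.5466, -0.0585, 0.2358]
ee_rot: [-3.141, -0.001, -0.14]
ft_force: [-0.0, 0.6, -1.4]
grip_width: 0.008
7.9 [ 0.28  0.54 -0.28  1.93  0.22  0.7  -1.84] [ 0.5466 -0.0585  0.2358] [-3.141e+00 -1.100e-03 -1.403e-01] [-0.02  0.56 -1.4 ] 0.007977683252741721
prong_tip [([256.7, 150.1], 0.66)]
hook_handle [([257.8, 323.6], 0.9)]
cabinet []
tray_hole []
```

View pics/w5.png

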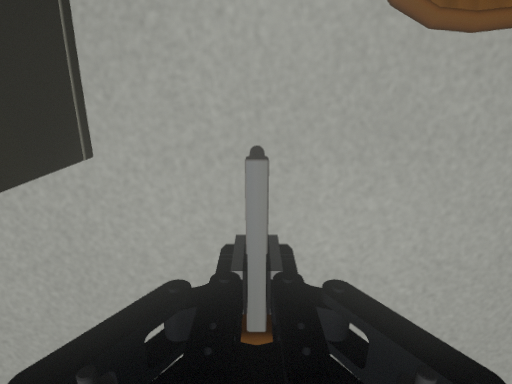

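View pics/s5c.png

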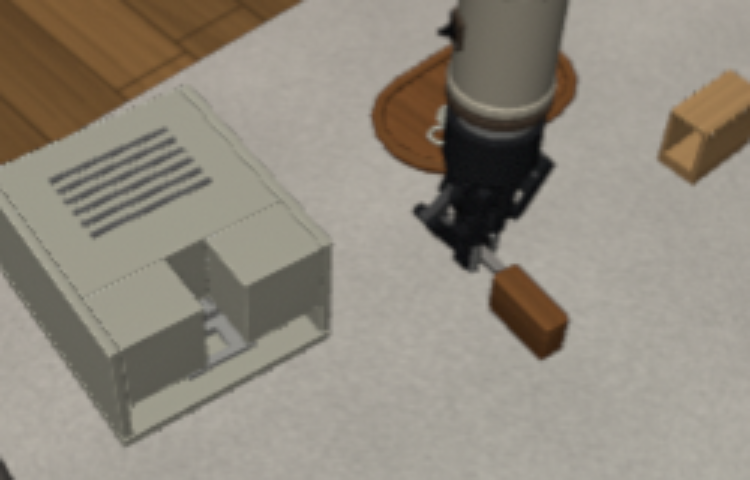

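The hook hangs level at heading -0.14, and its bar points away from the robot at column 257. Now I lower it.

```bash
python3 -m jog '[[0,0,-1.5,0],[0,0,-1.5,0],[0,0,-1.1,0],[0,0,-0.2,0],[0,0,0,0]]'; python3 -m jog '[[0,0,-0.1,0],[0,0,0,0]]';python3 -m jog '[[0,0,-0.1,0],[0,0,0,0]]'
```

```text
clock: 8.7
ee_pos: [0.5459, -0.0596, 0.1906]
ee_rot: [-3.142, 0.002, -0.14]
ft_force: [-0.9, -0.0, -0.5]
grip_width: 0.0087
clock: 8.9
ee_pos: [0.5466, -0.0597, 0.1909]
ee_rot: [-3.142, -0.001, -0.14]
ft_force: [-0.5, -0.7, -0.8]
grip_width: 0.0085
clock: 9.1
ee_pos: [0.5466, -0.0597, 0.19]
ee_rot: [3.142, -0.001, -0.14]
ft_force: [0.1, -0.8, -0.7]
grip_width: 0.0091
```

```bash
python3 -m jog '[[0,0,-0.1,0],[0,0,0,0],[0,0,0,0]]';python3 -m jog '[[0,0,-0.1,0],[0,0,0,0],[0,0,0,0]]'; python3 look.py w6.png; python3 -c "
from h import *
p=snap('side','s6.png');cv2.imwrite('pics/s6c.png',cv2.resize(p['frame'][140:240,240:360],None,fx=6,fy=6)[:,:,::-1])"
```

```text
clock: 9.4
ee_pos: [0.5469, -0.0598, 0.1894]
ee_rot: [3.142, -0.002, -0.14]
ft_force: [0.6, -0.2, 5.1]
grip_width: 0.0089
clock: 9.7
ee_pos: [0.5473, -0.0598, 0.1889]
ee_rot: [3.141, -0.002, -0.14]
ft_force: [-0.5, -0.9, 9.4]
grip_width: 0.009
9.7 [ 0.26  0.61 -0.25  1.94  0.25  0.62 -1.86] [ 0.5473 -0.0598  0.1889] [ 3.1415e+00 -2.3000e-03 -1.4020e-01] [-0.49 -0.94  9.4 ] 0.00903848275487074
```

View pics/s6c.png

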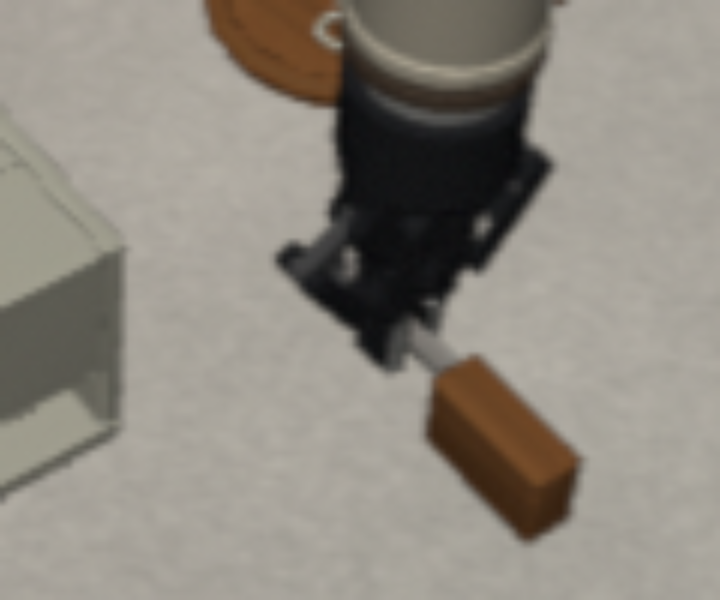

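The force has risen to 9 N, so the hook is on the dresser. I ease off 1 mm and release.

```bash
python3 -m jog '[[0,0,0.1,0],[0,0,0,0]]'; python3 -m jog '[[0,0,0,0],[0,0,0,0],[0,0,0,0],[0,0,0,0],[0,0,0,0]]' 8.5;python3 -m jog '[[0,0,0,0],[0,0,2,0],[0,0,3,0],[0,0,4,0],[0,0,0,0]]';python3 -m jog '[[-2,0,4,0],[-3,0.1,0,0],[-2.5,0.1,0,0],[0,0,0,0],[0,0,0,0]]'; python3 look.py w7.png prong_tip pull_hook hook_handle tray_hole cabinet
```

```text
clock: 10.0
ee_pos: [0.5469, -0.0598, 0.1894]
ee_rot: [3.142, -0.002, -0.14]
ft_force: [-0.2, -0.2, 4.6]
grip_width: 0.0086
clock: 10.5
ee_pos: [0.5463, -0.0597, 0.1885]
ee_rot: [-3.142, 0.0, -0.14]
ft_force: [0.1, -0.9, -0.1]
grip_width: 0.0796
clock: 11.0
ee_pos: [0.5489, -0.0596, 0.2838]
ee_rot: [-3.141, -0.009, -0.14]
ft_force: [0.5, 0.3, 0.6]
grip_width: 0.085
clock: 11.5
ee_pos: [0.4713, -0.0578, 0.3188]
ee_rot: [3.141, -0.001, -0.14]
ft_force: [1.4, -0.4, 0.3]
grip_width: 0.0851
11.5 [ 0.36  0.29 -0.33  2.06  0.13  0.81 -1.77] [ 0.4713 -0.0578  0.3188] [ 3.1413e+00 -6.0000e-04 -1.4040e-01] [ 1.41 -0.39  0.33] 0.08509761317110617
prong_tip [([245.5, 41.5], 0.67)]
pull_hook [([248.7, 171.7], 0.9)]
hook_handle [([252.5, 169.5], 0.84)]
tray_hole []
cabinet []
```

View pics/w7.png

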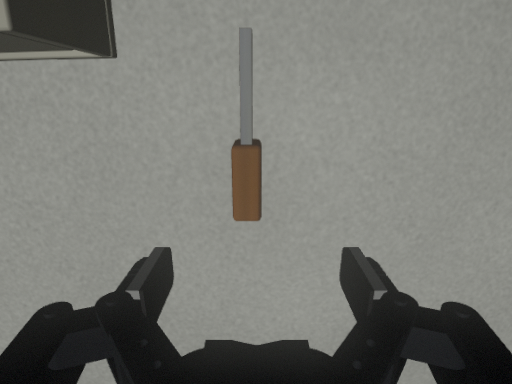

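The hook stands alone and upright: handle at rows 140 to 220 near column 247, bar tip at (245,28). I'll measure it, then look at the hole from two wrist positions.

```bash
python3 - <<'E'
from h import *
import pickle
p=pickle.load(open('w7.png.pkl','rb'))
for n,uv,z in [('bartip',(245.5,28),.040),('bar root',(246.5,143),.040),('FL',(232,147),.044),('FR',(262,147),.044),('BL',(233,220),.044),('BR',(260.5,220),.044)]:
    print(n,onz(p,uv,z).round(4))
E
python3 -m jog '[[1.5,4,0.3,0],[1.5,4,0.3,0],[1.5,4,0.3,0],[1.5,4,0.3,0],[1.5,4,0,0]]';python3 -m jog '[[0,0.7,0,0],[0,0,0,0],[0,0,0,0]]'; python3 look.py w8.png tray_hole cabinet
python3 -m jog '[[0,0.6,3.5,0],[0,0.6,3.5,0],[0,0,0,0],[0,0,0,0]]'; python3 look.py w9.png tray_hole cabinet
```

```text
bartip [ 0.6003 -0.0676  0.04  ]
bar root [ 0.5139 -0.0553  0.04  ]
FL [ 0.5129 -0.0431  0.044 ]
FR [ 0.5093 -0.0677  0.044 ]
BL [ 0.4478 -0.0331  0.044 ]
BR [ 0.4443 -0.0575  0.044 ]
clock: 12.3
ee_pos: [0.5473, 0.1441, 0.331]
ee_rot: [-3.141, -0.001, -0.141]
ft_force: [1.0, -1.2, 0.5]
grip_width: 0.0851
clock: 12.6
ee_pos: [0.5462, 0.1482, 0.3301]
ee_rot: [3.14, 0.001, -0.141]
ft_force: [-0.6, 0.1, -0.5]
grip_width: 0.0851
12.6 [-0.    0.43 -0.39  1.83  0.21  0.92 -2.2 ] [0.5462 0.1482 0.3301] [ 3.1402e+00  1.1000e-03 -1.4080e-01] [-0.58  0.1  -0.52] 0.0850590855229609
tray_hole []
cabinet [([464.8, 96.6], 0.44)]
clock: 13.15
ee_pos: [0.5467, 0.1603, 0.4018]
ee_rot: [-3.141, -0.002, -0.142]
ft_force: [0.2, -0.3, -0.1]
grip_width: 0.0851
13.15 [ 0.    0.36 -0.42  1.76  0.16  1.06 -2.19] [0.5467 0.1603 0.4018] [-3.1414e+00 -2.5000e-03 -1.4180e-01] [ 0.15 -0.33 -0.08] 0.0851413206154708
tray_hole [([255.8, 78.3], 0.62)]
cabinet [([256.7, 0.8], 0.87)]
```

View pics/w8.png

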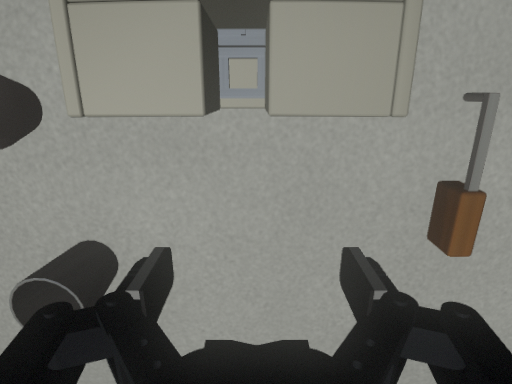

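View pics/w9.png

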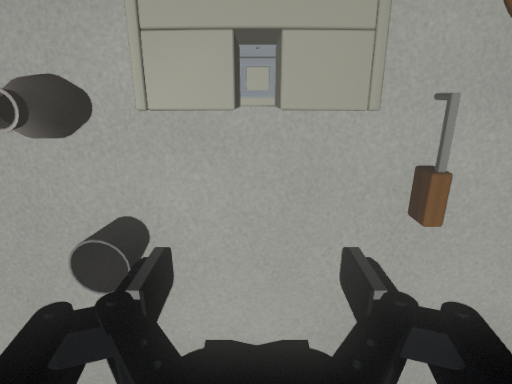

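Both wrist views show the hole in the notch: (242.5,73) in the first, (258,78) in the second. The cabinet's front edge is level at row 116, so its heading matches the tool's.

```bash
python3 - <<'E'
from h import *
import pickle
p=pickle.load(open('w8.png.pkl','rb'));q=pickle.load(open('w9.png.pkl','rb'))
for n in('w8','w9'):
    f=cv2.imread(f'pics/{n}.png')[20:130,180:310];cv2.imwrite(f'pics/{n}c.png',cv2.resize(f,None,fx=5,fy=5,interpolation=cv2.INTER_CUBIC))
print(tri([(p,(242.5,73)),(q,(258,78))]))
print('hole@36',onz(p,(242.5,73),.036).round(4),onz(q,(258,78),.036).round(4))
for uv in [(70,116),(204,115),(270,115),(409,116)]: print(onz(p,uv,.125).round(4))
for uv in [(148,109),(236,107),(281,108),(371,109)]: print(onz(q,uv,.125).round(4))
for a,b in [((496,96),(456,95)),((436,183),(417,168))]: print('hook',tri([(p,a),(q,b)]))
E
```

```text
(array([0.64300548, 0.14511529, 0.05607005]), [np.float64(8.317088013410352e-05), np.float64(8.317088013415764e-05)])
hole@36 [0.6444 0.1458 0.036 ] [0.6442 0.1448 0.036 ]
[0.6299 0.2461 0.125 ]
[0.6187 0.1684 0.125 ]
[0.6133 0.1308 0.125 ]
[0.6018 0.0507 0.125 ]
[0.6289 0.2376 0.125 ]
[0.62   0.1667 0.125 ]
[0.6141 0.1309 0.125 ]
[0.6033 0.0585 0.125 ]
hook (array([ 0.59872774, -0.06082629,  0.04924626]), [np.float64(0.00020175049595283273), np.float64(0.0002017504959527213)])
hook (array([ 0.49700895, -0.06429072, -0.03565994]), [np.float64(0.0008929857176563263), np.float64(0.0008929857176563015)])
```

View pics/w8c.png

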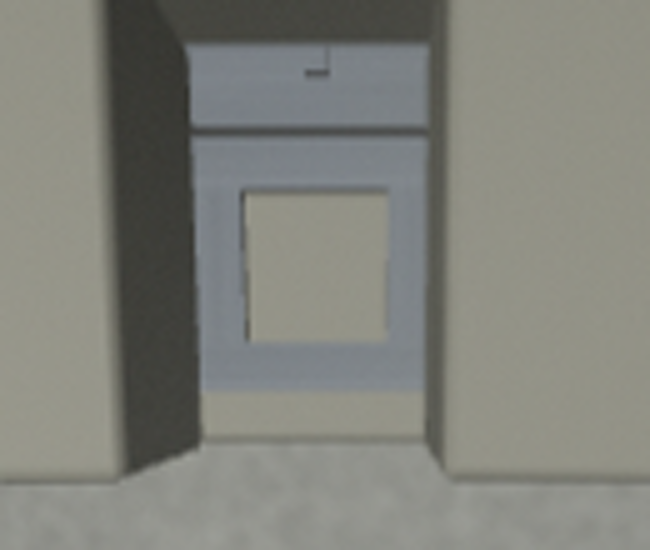

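View pics/w9c.png

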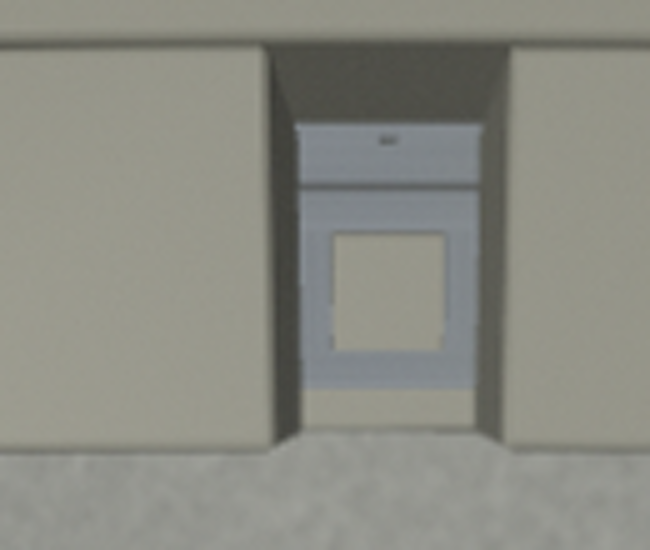

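The hole centre is at about (0.644, 0.145) and the tray is roughly 8 mm out. The hook's origin is at about (0.478, -0.050), heading -0.143. Next I go over the handle.

```bash
python3 -m jog '[[-1.15,-3.5,-1,0],[-1.15,-3.5,-1,0],[-1.15,-3.5,-1,0],[-1.15,-3.5,-2,0],[-1.15,-3.5,-2,0]]'; python3 -m jog '[[-1.15,-3.5,-2,0],[0,0,-3,0],[0,0,0,0],[0,0,0,0]]'; python3 look.py w10.png
```

```text
clock: 13.8
ee_pos: [0.4878, -0.0154, 0.3294]
ee_rot: [3.141, 0.001, -0.141]
ft_force: [-0.3, -0.4, -0.3]
grip_width: 0.0853
clock: 14.2
ee_pos: [0.4771, -0.0483, 0.2802]
ee_rot: [-3.141, 0.003, -0.14]
ft_force: [0.4, -0.1, -0.2]
grip_width: 0.0849
14.2 [ 0.31  0.36 -0.31  2.07  0.16  0.73 -1.82] [ 0.4771 -0.0483  0.2802] [-3.141e+00  2.600e-03 -1.397e-01] [ 0.36 -0.09 -0.21] 0.08488427816209061
```

View pics/w10.png

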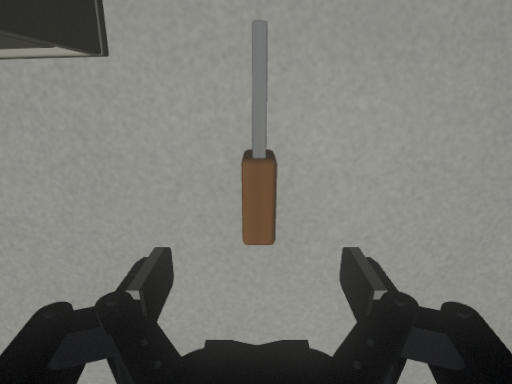

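The handle sits at columns 242 to 276, nearly centred between the jaws, with the bar straight ahead. I continue down.

```bash
python3 - <<'E'
from h import *
import pickle
p=pickle.load(open('w10.png.pkl','rb'))
for n,uv,z in [('bartip',(260,21),.040),('bar root',(259.5,156),.040),('F',(259.5,159),.044),('B',(258.5,244),.044)]:
    print(n,onz(p,uv,z).round(4))
E
python3 -m jog '[[0.1,-0.2,-3,0],[0,0,-3,0],[0,0,-2,0],[0,0,0,0],[0,0,0,0]]'
```

```text
bartip [ 0.6002 -0.0675  0.04  ]
bar root [ 0.5141 -0.0553  0.04  ]
F [ 0.5127 -0.055   0.044 ]
B [ 0.4462 -0.0451  0.044 ]
clock: 14.75
ee_pos: [0.4793, -0.0498, 0.2018]
ee_rot: [-3.141, -0.001, -0.139]
ft_force: [0.8, -0.4, -0.8]
grip_width: 0.0853
```

```bash
python3 -m jog '[[-0.05,0,-1,0],[0,0,-1,0],[0,0,0,0],[0,0,0,0]]'; python3 -m jog '[[0,0,0,0],[0,0,0,0],[0,0,0,0],[0,0,0,0],[0,0,0,0]]' 0; python3 -m jog '[[0,0,0,0],[0,0,0,0],[0,0,0,0]]'; python3 look.py w11.png prong_tip
```

```text
clock: 15.15
ee_pos: [0.4778, -0.0507, 0.1806]
ee_rot: [3.142, 0.0, -0.14]
ft_force: [0.3, 0.4, -0.4]
grip_width: 0.0851
clock: 15.65
ee_pos: [0.4782, -0.0507, 0.181]
ee_rot: [-3.142, -0.001, -0.14]
ft_force: [-1.2, 0.1, 4.1]
grip_width: 0.0254
clock: 15.95
ee_pos: [0.4781, -0.0507, 0.181]
ee_rot: [3.142, -0.001, -0.14]
ft_force: [-0.8, -0.2, 4.9]
grip_width: 0.0253
15.95 [ 0.26  0.55 -0.24  2.11  0.26  0.51 -1.89] [ 0.4781 -0.0507  0.181 ] [ 3.1416e+00 -6.0000e-04 -1.4010e-01] [-0.81 -0.15  4.89] 0.025253522540926138
prong_tip []
```

View pics/w11.png

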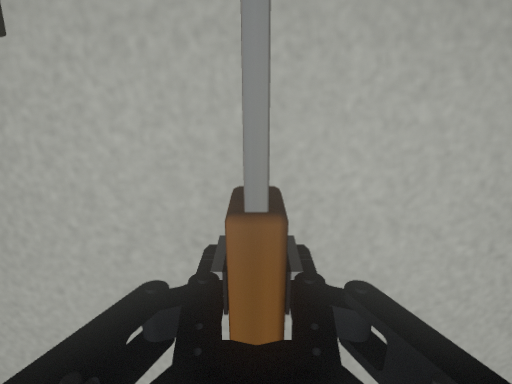

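The handle is held at 25 mm opening. I lift it, swing round in front of the notch and look.

```bash
python3 -m jog '[[-0.5,0,2,0],[-0.5,0,2.2,0],[-0.5,1,2.3,0],[-0.5,3,0,0],[-0.5,3,0,0]]'; python3 -m jog '[[-0.3,3,0,0],[-0.3,3,0,0],[0,3,0,0],[0,3,0,0],[0,3,0,0]]'; python3 -m jog '[[0,0.5,0,0],[0,0,0,0],[0,0,0,0]]'; python3 look.py w12.png prong_tip tray_hole
```

```text
clock: 16.55
ee_pos: [0.4528, 0.0193, 0.2462]
ee_rot: [3.141, -0.001, -0.143]
ft_force: [-0.4, 0.5, -1.2]
grip_width: 0.0253
clock: 17.05
ee_pos: [0.4464, 0.1703, 0.2453]
ee_rot: [3.141, 0.001, -0.14]
ft_force: [-0.1, 0.3, -0.6]
grip_width: 0.0252
clock: 17.35
ee_pos: [0.4466, 0.1732, 0.2452]
ee_rot: [3.14, 0.001, -0.141]
ft_force: [0.1, -0.2, -1.1]
grip_width: 0.0252
17.35 [-0.14  0.43 -0.34  2.09  0.23  0.66 -2.35] [0.4466 0.1732 0.2452] [ 3.1402e+00  1.0000e-03 -1.4090e-01] [ 0.1  -0.24 -1.05] 0.02518866898746606
prong_tip [([255.2, 240.4], 0.53)]
tray_hole []
```

View pics/w12.png

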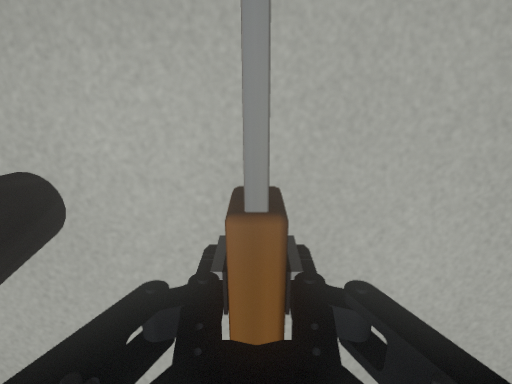

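```bash
python3 -m jog '[[2,-0.28,0,0],[2,-0.28,0,0],[2,-0.28,0,0],[1.9,-0.26,0,0],[0,0,0,0]]';python3 -m jog '[[0,0,0,0],[0,0,0,0]]'; python3 -c "
from h import *
s=manip.sense();print(s['ee_pos'],s['ee_rot'])
X=s['ee_pos'];c,d=np.cos(-.143),np.sin(-.143);pr=np.array([X[0]+.12*c,X[1]+.12*d,X[2]-.181+.003])
print(pr)
for n,(a,b,e,f) in {'side':(150,280,150,270),'top':(100,240,160,300)}.items():
    p=snap(n,n+'12.png');print(n,proj(p,[pr,[.6444,.1453,.036],pr+[0,0,.037]]).round(1).tolist(),[(np.round(q['centre'],1).tolist(),round(q['p'],2)) for q in finder.pinpoint(p,'prong_tip')[:2]],[(np.round(q['centre'],1).tolist(),round(q['p'],2)) for q in finder.pinpoint(p,'tray_hole')[:2]])
    cv2.imwrite(f'pics/{n}12c.png',cv2.resize(p['frame'][a:b,e:f],None,fx=4.5,fy=4.5,interpolation=cv2.INTER_CUBIC)[:,:,::-1])"
```

```text
clock: 18.0
ee_pos: [0.5285, 0.1613, 0.2459]
ee_rot: [-3.141, -0.002, -0.144]
ft_force: [1.1, 0.6, -1.3]
grip_width: 0.0254
clock: 18.2
ee_pos: [0.5248, 0.1631, 0.2454]
ee_rot: [3.141, 0.001, -0.14]
ft_force: [-0.4, -0.6, -0.5]
grip_width: 0.0256
[0.52480143 0.16306606 0.24539067] [ 3.14098899e+00  1.45644966e-03 -1.40133747e-01]
[0.64357657 0.14596449 0.06739067]
side [[219.6, 205.6], [220.1, 213.2], [218.8, 195.9]] [([213.7, 207.0], 0.98)] [([205.5, 201.2], 0.66), ([218.0, 215.9], 0.6)]
top [[205.4, 173.1], [206.6, 174.2], [204.2, 171.3]] [] [([202.8, 175.8], 0.69)]
```

View pics/side12c.png

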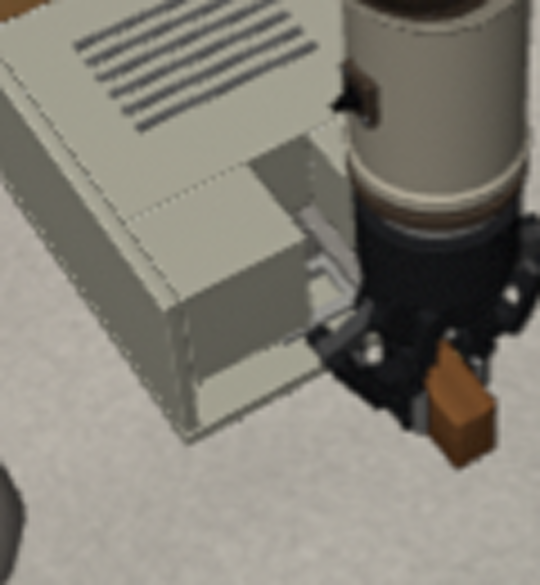

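View pics/top12c.png

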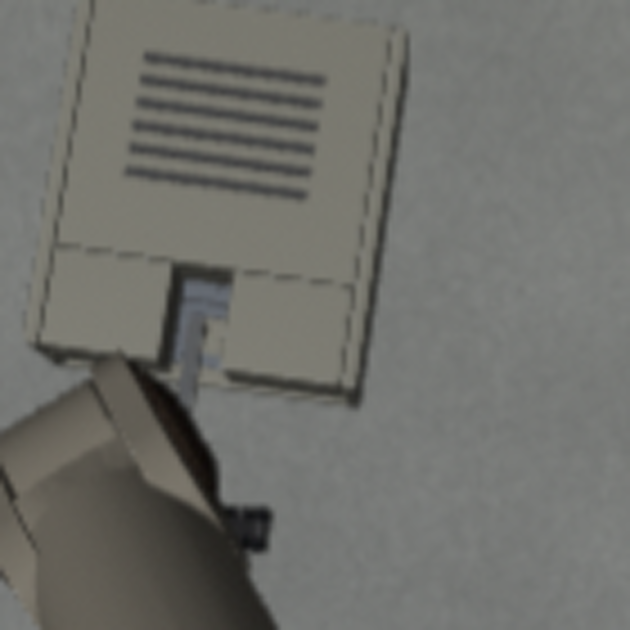

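The top view has the bar end at pixel (204,171), where predicted, and the hole's bright square just beside and under it. By the numbers, prong and hole agree to about 1 mm. I lower in steps, watching the force.

```bash
python3 -m jog '[[0,-0.05,-1.2,0],[0,0,-1.2,0],[0,0,0,0]]';python3 -m jog '[[0,0,-0.6,0],[0,0,0,0]]';python3 -m jog '[[0,0,-0.6,0],[0,0,0,0]]';python3 -m jog '[[0,0,-1,0],[0,0,0,0],[0,0,0,0]]'; python3 -c "
from h import *
s=manip.sense();print(s['ee_pos'],s['ee_rot'])
X=s['ee_pos'];c,d=np.cos(-.143),np.sin(-.143);pr=np.array([X[0]+.12*c,X[1]+.12*d,X[2]-.181+.003])
print(pr)
for n,(a,b,e,f) in {'side':(150,280,150,270),'top':(100,240,160,300)}.items():
    p=snap(n,n+'13.png');print(n,proj(p,[pr,[.6444,.1453,.036],pr+[0,0,.037]]).round(1).tolist())
    cv2.imwrite(f'pics/{n}13c.png',cv2.resize(p['frame'][a:b,e:f],None,fx=4.5,fy=4.5,interpolation=cv2.INTER_CUBIC)[:,:,::-1])"
```

```text
clock: 18.8
ee_pos: [0.5247, 0.1623, 0.2193]
ee_rot: [3.14, 0.004, -0.14]
ft_force: [-1.2, -0.5, -1.2]
grip_width: 0.0255
clock: 19.0
ee_pos: [0.5256, 0.1627, 0.2148]
ee_rot: [3.141, 0.001, -0.14]
ft_force: [0.3, 1.1, -0.9]
grip_width: 0.0255
clock: 19.2
ee_pos: [0.5257, 0.1627, 0.2091]
ee_rot: [3.141, 0.001, -0.14]
ft_force: [-1.2, -0.4, -1.1]
grip_width: 0.0253
clock: 19.5
ee_pos: [0.5257, 0.1628, 0.1993]
ee_rot: [3.141, 0.001, -0.14]
ft_force: [0.6, 0.1, -0.2]
grip_width: 0.0254
[0.52569762 0.16275029 0.19928021] [ 3.14124394e+00  7.58168272e-04 -1.40122413e-01]
[0.64447277 0.14564872 0.02128021]
side [[220.3, 216.9], [220.1, 213.2], [219.6, 207.7]]
top [[206.9, 174.9], [206.6, 174.2], [205.8, 173.2]]
```

View pics/side13c.png

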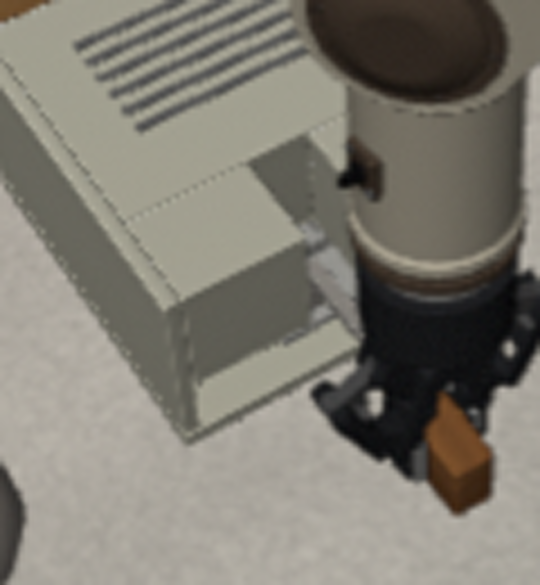

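View pics/top13c.png

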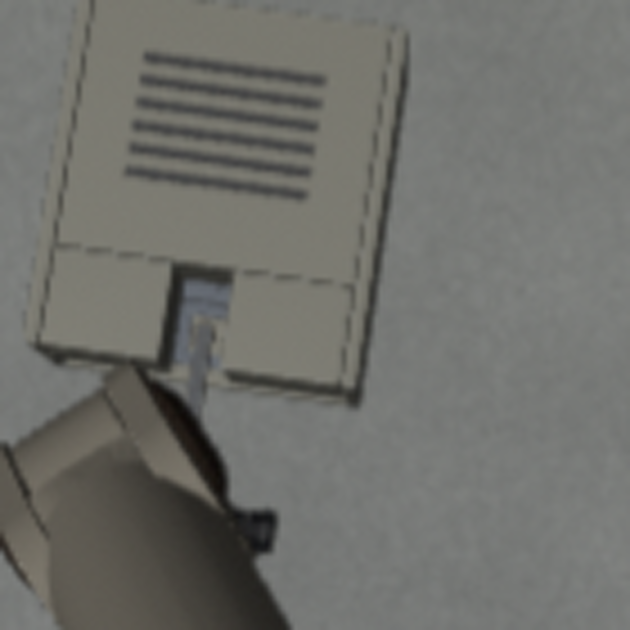

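The prong has gone into the hole without resistance: the bright hole shows on both sides of the bar end at (204,173). Now I pull along the cabinet's -x.

```bash
python3 -m jog '[[-0.6,0.09,0,0],[-0.8,0.11,0,0],[-0.8,0.11,0,0],[0,0,0,0]]';python3 -m jog '[[-1,0.14,0,0],[-1,0.14,0,0],[-1,0.14,0,0],[-1,0.14,0,0],[0,0,0,0]]'; python3 -m jog '[[-1,0.14,0,0],[-1,0.14,0,0],[-0.8,0.12,0,0],[0,0,0,0]]'; python3 look.py w14.png; python3 -c "
from h import *
snap('side','s14.png');snap('top','t14.png')"
```

```text
clock: 20.0
ee_pos: [0.5026, 0.1662, 0.1999]
ee_rot: [3.141, 0.001, -0.139]
ft_force: [1.1, -0.4, -0.2]
grip_width: 0.0249
clock: 20.5
ee_pos: [0.4616, 0.1719, 0.1994]
ee_rot: [3.14, 0.003, -0.138]
ft_force: [-0.3, 1.2, -0.6]
grip_width: 0.0253
clock: 20.9
ee_pos: [0.4341, 0.1758, 0.1995]
ee_rot: [3.141, 0.002, -0.139]
ft_force: [0.4, 0.1, -1.4]
grip_width: 0.0257
20.9 [-0.19  0.5  -0.3   2.13  0.28  0.55 -2.4 ] [0.4341 0.1758 0.1995] [ 3.1406e+00  2.0000e-03 -1.3880e-01] [ 0.41  0.1  -1.36] 0.025717563148132876
```

View pics/s14.png

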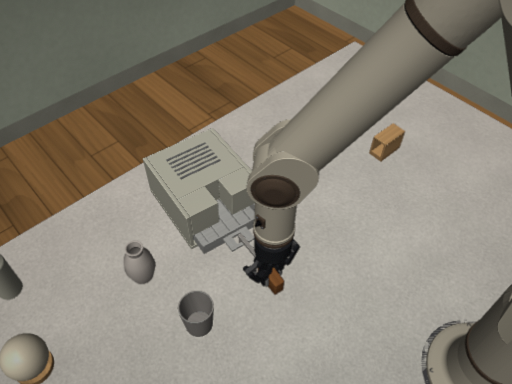

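View pics/t14.png

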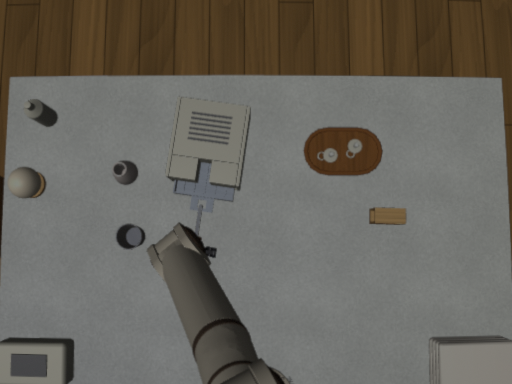

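The tray is sliding out with the hook. I continue slowly until the stop shows up in the force.

```bash
python3 -m jog '[[-0.4,0.06,0,0],[0,0,0,0]]'; python3 -m jog '[[-0.4,0.06,0,0],[0,0,0,0]]';  python3 -m jog '[[-0.3,0.04,0,0],[0,0,0,0]]'
```

```text
clock: 21.25
ee_pos: [0.4318, 0.176, 0.1997]
ee_rot: [3.141, 0.0, -0.14]
ft_force: [0.2, 0.2, -0.8]
grip_width: 0.0253
clock: 21.45
ee_pos: [0.4277, 0.1767, 0.1997]
ee_rot: [3.142, -0.0, -0.14]
ft_force: [1.5, -0.1, -0.4]
grip_width: 0.0252
clock: 21.65
ee_pos: [0.4247, 0.1771, 0.1997]
ee_rot: [3.142, -0.0, -0.14]
ft_force: [2.0, 0.3, -0.5]
grip_width: 0.0254
```

```bash
python3 -m jog '[[-0.3,0.04,0,0],[0,0,0,0],[0,0,0,0]]'; python3 -m jog '[[-0.3,0.04,0,0],[0,0,0,0],[0,0,0,0]]';python3 -c "
from h import *
s=manip.sense();X=s['ee_pos'];print(s['joints'].round(2))
for n,(a,b,e,f) in {'side':(170,310,170,310),'top':(120,260,140,280)}.items():
    p=snap(n,n+'15.png');
    print(n,[(np.round(q['centre'],1).tolist(),round(q['p'],2)) for q in finder.pinpoint(p,'tray_hole')[:2]],proj(p,[[.644-.092,.145+.0133,.036]]))
    cv2.imwrite(f'pics/{n}15c.png',cv2.resize(p['frame'][a:b,e:f],None,fx=4.2,fy=4.2,interpolation=cv2.INTER_CUBIC)[:,:,::-1])"
```

```text
clock: 21.95
ee_pos: [0.4233, 0.1775, 0.2004]
ee_rot: [-3.14, -0.003, -0.141]
ft_force: [5.2, -0.2, 1.0]
grip_width: 0.0254
clock: 22.25
ee_pos: [0.4225, 0.1776, 0.2008]
ee_rot: [-3.138, -0.007, -0.143]
ft_force: [13.0, -2.3, -4.8]
grip_width: 0.0252
[-0.2   0.49 -0.3   2.16  0.28  0.52 -2.43]
side [([240.2, 240.7], 0.8)] [[241.20539357 239.61322879]]
top [([200.9, 209.8], 0.66)] [[201.68406817 206.71803804]]
```

View pics/top15c.png

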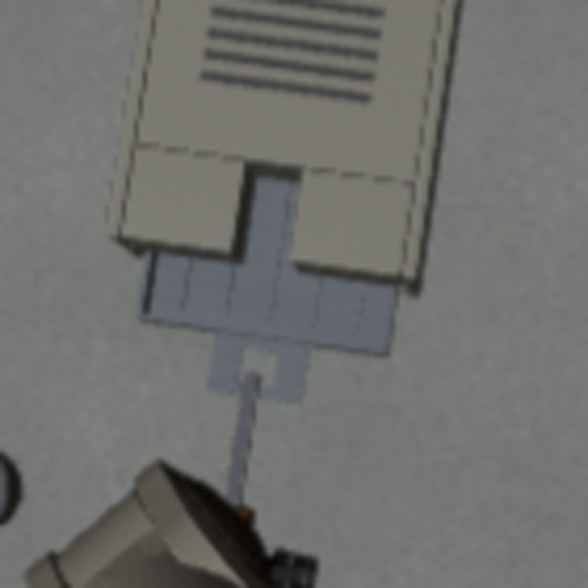

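View pics/side15c.png

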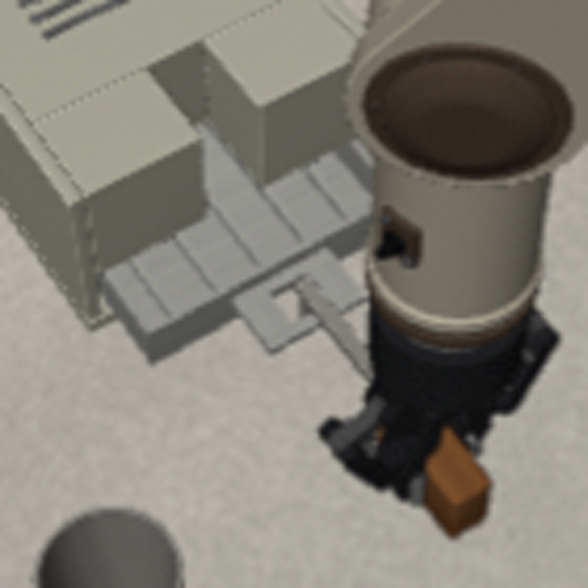

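The 13 N pull means the tray is on its stop. Both views show it fully out, with the prong against the front rim of the hole. I unload by moving 9 mm forward, then lift straight out.

```bash
python3 -m jog '[[0.5,-0.07,0,0],[0.4,-0.05,0,0],[0,0,0,0],[0,0,0,0]]'; python3 -m jog '[[0,0,1,0],[0,0,1,0],[0,0,2,0],[0,0,2,0],[0,0,0,0]]'; python3 -m jog '[[0,0,0.5,0],[0,0,0,0]]'; python3 -c "
from h import *
p=snap('side','s16.png')
print([(np.round(q['centre'],1).tolist(),round(q['p'],2)) for q in finder.pinpoint(p,'tray_hole')[:2]],proj(p,[[.644-.092,.145+.0133,.036]]))
cv2.imwrite(f'pics/s16c.png',cv2.resize(p['frame'][170:310,170:310],None,fx=4.2,fy=4.2,interpolation=cv2.INTER_CUBIC)[:,:,::-1])"
```

```text
clock: 22.85
ee_pos: [0.4272, 0.1768, 0.1994]
ee_rot: [3.141, 0.001, -0.14]
ft_force: [0.9, 0.7, -0.8]
grip_width: 0.0253
clock: 23.35
ee_pos: [0.429, 0.1774, 0.2628]
ee_rot: [-3.139, -0.005, -0.14]
ft_force: [0.3, 0.1, -1.1]
grip_width: 0.0255
clock: 23.55
ee_pos: [0.4278, 0.1766, 0.2651]
ee_rot: [-3.142, -0.0, -0.14]
ft_force: [-0.6, 0.4, -1.3]
grip_width: 0.0251
[([241.2, 240.5], 0.66)] [[241.20539357 239.61322879]]
```

View pics/s16c.png

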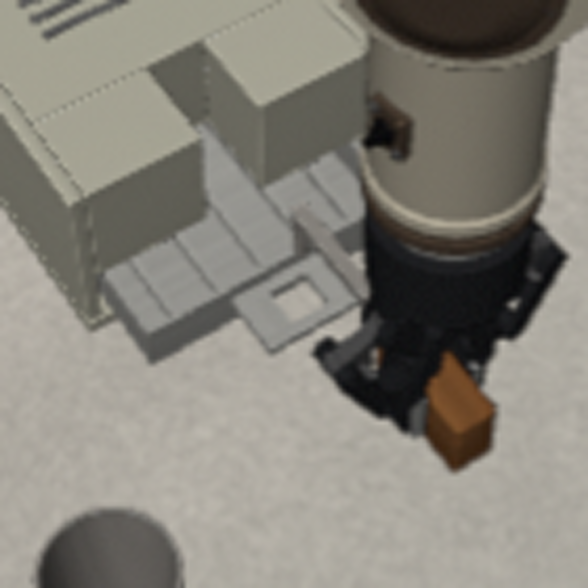

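The prong is out of the hole, and the tray stays out at the same pixel (241,240). I carry the hook back to the bare spot.

```bash
python3 -m jog '[[0.4,-3,0,0],[0.4,-3,0,0],[0.4,-3,0,0],[0.4,-3,0,0],[0.4,-3,0,0]]'; python3 -m jog '[[0.5,-3,0,0],[0.5,-3,0,0],[0.5,-2.5,0,0],[0,0,0,0],[0,0,0,0]]'; python3 -m jog '[[0,0,-2.5,0],[0,0,-2.5,0],[0,0,-2,0],[0,0,-1,0],[0,0,0,0]]';  python3 -m jog '[[0,0,-0.2,0],[0,0,0,0]]'
```

```text
clock: 24.15
ee_pos: [0.4476, 0.0256, 0.264]
ee_rot: [3.141, 0.001, -0.14]
ft_force: [0.6, 0.3, -1.4]
grip_width: 0.0254
clock: 24.65
ee_pos: [0.4626, -0.0586, 0.264]
ee_rot: [-3.141, 0.001, -0.142]
ft_force: [-0.4, 0.8, -0.0]
grip_width: 0.0252
clock: 25.15
ee_pos: [0.4621, -0.057, 0.1834]
ee_rot: [-3.141, 0.003, -0.138]
ft_force: [0.1, 0.2, -0.2]
grip_width: 0.0248
clock: 25.35
ee_pos: [0.4634, -0.058, 0.1834]
ee_rot: [-3.141, -0.001, -0.14]
ft_force: [-1.0, -0.1, -1.2]
grip_width: 0.0252
```

```bash
python3 -m jog '[[0,0,-0.1,0],[0,0,0,0],[0,0,0,0]]'; python3 -m jog '[[0,0,-0.1,0],[0,0,0,0],[0,0,0,0]]';python3 -m jog '[[0,0,-0.1,0],[0,0,0,0],[0,0,0,0]]'
```

```text
clock: 25.65
ee_pos: [0.4631, -0.0584, 0.1821]
ee_rot: [3.142, -0.001, -0.14]
ft_force: [-0.5, -1.1, -0.3]
grip_width: 0.0253
clock: 25.95
ee_pos: [0.4631, -0.0584, 0.181]
ee_rot: [3.141, -0.001, -0.14]
ft_force: [-0.7, 0.1, 4.0]
grip_width: 0.0252
clock: 26.25
ee_pos: [0.4631, -0.0583, 0.1809]
ee_rot: [3.141, -0.001, -0.14]
ft_force: [-5.2, 0.3, 18.2]
grip_width: 0.0254
```

Firm contact with the dresser. I ease off and release.

```bash
python3 -m jog '[[0,0,0.1,0],[0,0,0,0]]'; python3 -m jog '[[0,0,0,0],[0,0,0,0],[0,0,0,0],[0,0,0,0],[0,0,0,0]]' 8.5;python3 -m jog '[[0,0,0,0],[0,0,2,0],[0,0,3,0],[0,0,4,0],[0,0,4,0]]';python3 -m jog '[[-1,0,2,0],[0,0,2,0],[0,0,0,0],[0,0,0,0],[0,0,0,0]]'; python3 look.py w17.png prong_tip pull_hook; python3 - <<'E'
from h import *
p=snap('side','s17.png');t=snap('top','t17.png')
for n,q in(('s',p),('t',t)):
    for k in('tray_hole','vase','cup','pacifier0'):print(n,k,[(np.round(a['centre'],1).tolist(),round(a['p'],2)) for a in finder.pinpoint(q,k)[:2]])
E
```

```text
clock: 26.45
ee_pos: [0.463, -0.0583, 0.181]
ee_rot: [3.142, -0.0, -0.14]
ft_force: [-0.5, 0.6, 7.2]
grip_width: 0.0257
clock: 26.95
ee_pos: [0.4629, -0.0583, 0.1806]
ee_rot: [-3.142, 0.0, -0.14]
ft_force: [0.4, 0.0, 0.1]
grip_width: 0.0848
clock: 27.45
ee_pos: [0.4625, -0.0582, 0.3117]
ee_rot: [-3.141, 0.001, -0.14]
ft_force: [0.4, -0.0, 0.4]
grip_width: 0.085
clock: 27.95
ee_pos: [0.4525, -0.0583, 0.3498]
ee_rot: [-3.142, 0.002, -0.14]
ft_force: [-0.0, 0.1, 0.8]
grip_width: 0.0849
27.95 [ 0.36  0.21 -0.32  2.08  0.09  0.87 -1.72] [ 0.4525 -0.0583  0.3498] [-3.1416e+00  1.6000e-03 -1.4020e-01] [-0.    0.11  0.79] 0.08494010297635628
prong_tip [([251.6, 41.5], 0.76), ([15.3, 109.9], 0.65)]
pull_hook [([252.6, 161.2], 0.86)]
s tray_hole [([240.1, 239.9], 0.56), ([309.7, 123.7], 0.27)]
s vase [([142.3, 274.9], 0.92), ([198.9, 324.7], 0.59)]
s cup [([199.2, 326.0], 0.92), ([295.0, 191.2], 0.28)]
s pacifier0 [([298.3, 140.2], 0.71), ([309.9, 124.9], 0.55)]
t tray_hole [([200.7, 207.2], 0.86)]
t vase [([128.5, 173.3], 0.87)]
t cup [([132.5, 235.7], 0.95)]
t pacifier0 [([355.5, 146.1], 0.6), ([330.5, 154.4], 0.55)]
```

View pics/w17.png

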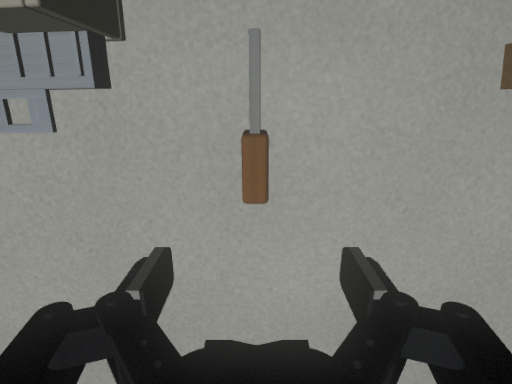

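View pics/s17.png

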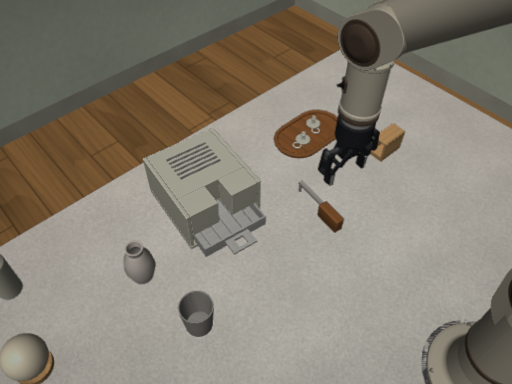

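View pics/t17.png

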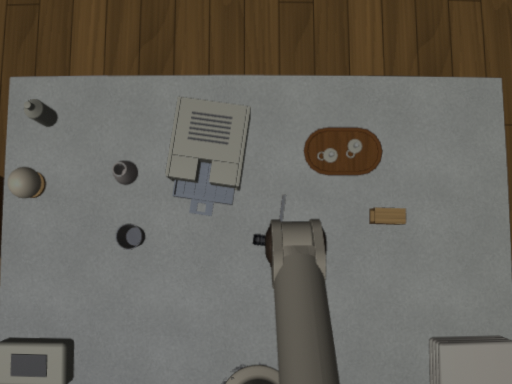

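The hook stands upright and alone, with its handle at (255,165) in the wrist view and (331,215) in the side view. The tray is out at its stop, the gripper is clear, and the vase, cup and pacifiers are within 2-3 pixels of where they began. I hand it in.

```bash
python3 -c "
from h import *
p=snap('top')
h=onz(p,(200.7,207.2),.036);print(h, np.linalg.norm(h[:2]-[.6444,.1453]))
print(close_job())"
```

```text
[0.55063593 0.16106665 0.036     ] 0.09508042976636111
the job is handed in; nothing more can be done
None
```

The job is handed in at about 28 s of the 61 s, and every step went through on the first try. `close_job()` gives no verdict, so this rests on my own checks.

- **Hook:** I drew it out of its sleeve by the bar, stood it on the dresser and released it. I then took it by the handle and lowered the prong into the tongue's hole without resistance. It now stands upright on bare dresser, released, with the gripper about 16 cm above it.
- **Tray:** I pulled it until the force rose to 13 N at the stop. The last top picture puts the hole about 95 mm from where it was before the pull, when the tray was already roughly 8 mm out. That agrees with the 100 mm stop to within a few mm of picture error. The hook was well over 30 mm from the hole, and the gripper never came near the tray.
- **Bystanders:** The vase, cup and pacifiers show no visible movement, staying within 2–3 pixels of their starting places in both fixed views.

**Disagreements:** Two checks gave poor heights. The two wrist views put the hole at 56 mm and the side and top views put it at 30 mm, against the stated 36 mm. I used 36 mm, and the prong went in as predicted. One wrist-to-top estimate of the prong tip's height (-3 mm) was also off, but the side and wrist views gave 13 mm for it against a nominal 17 mm.

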